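# Throw off the ratchet pawl and bring the jigger's profile arm down

### The job

The jigger's profile arm is parked up on its ratchet. Press the red thumb tab of the pawl down until the pawl flops over clear of the teeth and stays off, then push the arm gently down by its black handle until it rests on its depth stop with the profile in the mould, and take your hand away. Press and push only: do not pinch or lift anything, do not force the arm against the teeth, and leave the mould and everything else on the bench where it is.

Things in the scene. Friction and masses are not known exactly. Their poses are not given: they have to be found in the camera images.
- jigger: bench jigger bolted to the table: grey bed 200 x 370 x 12 mm, whirler with the plaster mould, grey post with arm pivot and pawl. Origin on the table under the bed; its y axis runs along the arm from the pivot to the handle, x across, z up. Arm pivot axis is parallel to x, through (y -72.5, z 165) mm; pawl pivot axis is parallel to x, through (y -157.5, z 203) mm. It does not move. Rim of the mould 138 mm high. Nothing stands above the tab or the handle
- profile_arm (a joint): profile arm, angle above level in rad: 0 = down on its depth stop, parked at about 0.3 to 0.52. Aluminium bar 25 mm high, 12 mm wide, in the plane x = 0 of the jigger, counterweighted; it stays where it is left and takes about 3 to 4 N at the handle to move down. While the pawl is in the teeth it goes down one tooth (0.17 rad) at most, then is blocked
- pawl (a joint): throw-over pawl with a brass weight, in rad: 0 to 0.1 = nose in the teeth (blocks lowering); up to 0.70 = thrown off, against its limit. Its weight topples it over the middle (about 0.35), so it falls back in if pressed less and stays off by itself once pressed past it. It moves with less than 1 N at the tab until it meets the limit
- pawl_tab (a point): top centre of the red thumb tab, a plate 34 mm (x) by 32 mm (y) and 5 mm thick on the pawl's tail, 79 mm towards -y from the pawl pivot, about 225 mm above the table when in the teeth. Pressed, it swings down about the pawl pivot by 57 mm to the limit (169 mm above the table). The weight stands above the pawl pivot: 36 mm diameter, top at most 52 mm above the pivot, never nearer than 45 mm to the tab's centre along y
- handle (a point): middle of the black round handle at the arm's end, on its axis: diameter 30 mm, 100 mm long along the arm, 312 mm from the arm pivot. With the arm down it is 165 mm above the table
- mould: white plaster bowl mould, 166 mm across, 80 mm tall, loose in the whirler's cup head under the profile; origin at the centre of its underside
- dark_jar: dark grey slip jar, 72 mm across, 105 mm tall; origin at its foot
- ochre_jar: ochre slip jar, 62 mm across, 95 mm tall; origin at its foot
- rib: flat wooden kidney rib, 72 x 39 x 6 mm, lying on the jigger's bed; origin at its underside
- trim_tool: wooden-handled loop trimming tool, 180 mm long, 12 mm thick, lying on the table; origin under its middle
- bowl: blue-glazed bowl, 124 mm across, 52 mm tall; origin at its foot
- brush_pot: white pot with brushes, 72 mm across, 100 mm tall, 220 mm to the brush tips; origin at its foot
- vase: round terracotta vase, 148 mm across, 154 mm tall, on a white banding wheel 108 mm high; origin at its foot

How it is judged:
By the outcome, as a careful person would: the job done as asked, in the order asked, and still so for the second after the job is handed in, with the robot touching nothing.
It also fails if it takes over 38 s, if anything falls off the work surface, if the arm or the gripper's body presses on something with over 40 N, if the wrist force passes 120 N, or if a joint passes its speed limit or range.

### The arm

A 6-joint arm with a two-finger parallel gripper is mounted at the origin on the work surface. World frame = base frame: x ahead of the robot, y to its left, z up, the work surface at z = 0. Lengths are in m, angles in rad, forces in N, time in s.
With the tool pointing down it reaches from about 0.375 to 0.9 m from the base axis. Payload 3.1 kg.
Tool frame: the origin (TCP) lies at the very end of the fingers, on their centre line; the grasp point (between the pads) lies 19 mm behind it (robot.hold_point_z is the z of the grasp point in the tool frame, in m); z points along the fingers, y is the direction in which the jaws open and shut (so a half turn about z gives the same grasp; the last joint's range is limited). The gripper opens to 87 mm and grips with 3 to 60 N. Pads are 19 mm wide; open, the fingers measure 117 mm over their backs; the gripper's body (75 mm by 190 mm) begins 51 mm behind the grasp point.
Start: joints at [1.004, 0.527, 1.433, -0, 1.181, -0.178], TCP at [0.236, 0.579, 0.223] pointing down, gripper open.
Joint ranges: [-3.08, 3.08], [-0.75, 2.2], [0.22, 2.44], [-1.43, 4.57], [0, 2.65], [-2.85, 2.85]. Speed limits (rad/s): [2.79, 2.79, 3.14, 3.14, 3.14, 3.14].

### API

Orientations are given as a unit quaternion [x, y, z, w].
In Python, from rig import robot, viewer, spotter gives the robot as it stands.
- The arm moves only by the shell command python3 -m crank 'ROWS' [FORCE]. ROWS is text: rows parted by semicolons, each of 7 numbers parted by spaces: the turn, a rotation vector about the tool's x, y, z in units of 5 degrees (1.0 is 5 degrees), then the shift along the tool's x, y, z in units of 40 mm (1.0 is 40 mm), then the gripper's target within -1 to 1 (shut at 1, half-way at 0, fully open at -1). A call has 1 to 5 rows; each row shifts and turns the pose as measured when the row begins, along the tool's axes as they then stand; what a row does not reach is not made up. A row lasts 1/8 s, in which the tool goes at most 62.5 mm and 10.7 degrees, less where a joint would pass 70% of its speed; a pose out of reach is approached as far as the arm can. A call is refused whole if a number of a shift passes 1 or a number of a turn 1, either way. A call with a gripper value outside its range is refused whole. The fingers move at their own pace and stop on an object; FORCE is the grip in N (left out, the last holds). Time passes only in rows, so rows that do not move let the fingers close. It gives the time, the measured TCP pose, the force and the opening at its end, in the units of the state.
- robot.get_obs(): the state, without advancing time (a new reading comes with each control period).
- viewer.camera(name): name is "side" or "top" or "wrist"; returns a dict with "img" (384x512x3 uint8, red, green, blue), "camera_matrix" (3x3 intrinsics, pixels), "xyz" and "attitude" of the camera in the world. Camera axes: x right, y down, z forward; pixel columns grow to the right and rows downward; lengths in m; the calibration is good to about 2 mm. A picture is of the moment at which its call begins. There is no depth.
- robot.hand_in(): hands the job in, once; it reports no verdict.
Trained networks look in a picture, given as the dict that the camera call returned (one of the last four; its "shot" number tells which), for a name from the list of things; names that differ only in an ending like _2 or _b are one class to them, and where a whole thing is asked for, a point or a joint stands for the part that bears it (a point fixed in the world has none). Each returns a list of dicts, best first, with "score" (0 to 1); they miss things now and then, are a little off and sometimes report something else, mostly with a low value. They report only what shows in the picture. A call takes as long as a camera call.
- spotter.boxes_of(name, picture): "at" ([x, y, z] in m, in the coordinates of the camera as it stood for that picture, good to about 4 mm: the middle of the surface that is visible of it).
The state is a dict: "time": time; "q": joint angles; "joint_velocities": joint speeds; "joint_torque": joint torques, N m; "position": TCP position; "tool_rot": TCP orientation; "ft_force": force on the tool from outside, world axes, zero at the start; "moment": the same for the moment, N m; "grip_width": finger opening in m.
Only numpy, scipy, OpenCV 4.12 (cv2) and the standard library are available. Lean on these libraries where they do the work, as an engineer would, in place of code of your own. Each camera call takes 0.05 s, during which the arm holds its last target.

## Working session

There is one attempt and no reset: what is moved stays moved. The work goes in short steps, Python scripts to look and compute and a shell command to move; the robot and the scene stay as the last step left them, time stands still between calls to the robot, and variables do not carry over. Pictures are saved under pics/ and viewed, and the job is handed in when it is done.

```bash
mkdir -p pics; ls; cat > h.py <<'E'
from rig import robot, viewer, spotter
import numpy as np, cv2
from scipy.spatial.transform import Rotation as R
def cam(n,f):
    p=viewer.camera(n); cv2.imwrite('pics/'+f,p['img'][:,:,::-1]); return p
def M(p):
    a=np.array(p['attitude']); r=a if a.shape==(3,3) else R.from_quat(a).as_matrix()
    return r
def w(p,c): return M(p)@np.array(c)+np.array(p['xyz'])
def proj(p,X):
    c=M(p).T@(np.array(X)-np.array(p['xyz'])); u=np.array(p['camera_matrix'])@c; return u[:2]/u[2]
def ray(p,u,v):
    d=M(p)@np.linalg.inv(np.array(p['camera_matrix']))@np.array([u,v,1.]); return np.array(p['xyz']),d/np.linalg.norm(d)
E
python3 - <<'E'
from h import *
o=robot.get_obs(); print({k:np.round(o[k],3) for k in o})
for n in ['side','top']:
    p=cam(n,n+'1.png'); print(n,p['xyz'],p['attitude'],p['camera_matrix'])
    for t in ['pawl_tab','handle','jigger','mould','profile_arm','pawl','vase','brush_pot','dark_jar','ochre_jar','bowl']:
        print(t,[(np.round(w(p,d['at']),3),round(d['score'],2)) for d in spotter.boxes_of(t,p)[:2]])
E
```

```text
pics
{'time': np.float64(0.0), 'q': array([ 1.004,  0.528,  1.434, -0.   ,  1.181, -0.178]), 'joint_velocities': array([-0.001, -0.001,  0.   , -0.   , -0.001,  0.   ]), 'joint_torque': array([-1.0000e-03, -4.4005e+01, -1.7659e+01,  6.3000e-02,  5.8000e-02,
       -0.0000e+00]), 'position': array([0.236, 0.578, 0.222]), 'tool_rot': array([ 0.193,  0.981, -0.001, -0.   ]), 'ft_force': array([ 0.687, -0.599, -0.313]), 'moment': array([0.046, 0.015, 0.027]), 'grip_width': np.float64(0.087)}
side [-0.01398719 -0.94964241  0.77022538] [ 0.8369348  -0.20347566  0.12021803 -0.49364503] [[361.99264812   0.         259.66099369]
 [  0.         361.99264812 195.76411061]
 [  0.           0.           1.        ]]
pawl_tab [(array([ 0.544, -0.126,  0.23 ]), 0.73)]
handle [(array([ 0.559, -0.021,  0.192]), 0.6), (array([ 0.548, -0.123,  0.232]), 0.29)]
jigger [(array([ 0.515, -0.055,  0.078]), 0.76)]
mould [(array([0.52 , 0.123, 0.118]), 0.69)]
profile_arm [(array([ 0.561, -0.02 ,  0.19 ]), 0.64)]
pawl [(array([ 0.545, -0.122,  0.233]), 0.86), (array([ 0.578, -0.492,  0.032]), 0.18)]
vase [(arra
[... 441 characters left out ...]
15 194.3508271 ]
 [  0.           0.           1.        ]]
pawl_tab [(array([0.541, 0.006, 0.027]), 0.71), (array([ 0.296, -0.351,  0.102]), 0.2)]
handle [(array([0.572, 0.058, 0.223]), 0.88)]
jigger [(array([0.51 , 0.529, 0.232]), 0.74), (array([0.541, 0.005, 0.027]), 0.67)]
mould [(array([0.563, 0.111, 0.119]), 0.64)]
profile_arm [(array([0.567, 0.06 , 0.221]), 0.78)]
pawl [(array([ 0.551, -0.124,  0.236]), 0.67)]
vase [(array([0.51 , 0.529, 0.228]), 0.8), (array([ 0.55 , -0.129,  0.238]), 0.48)]
brush_pot [(array([0.301, 0.38 , 0.097]), 0.85)]
dark_jar [(array([ 0.298, -0.35 ,  0.102]), 0.68)]
ochre_jar [(array([0.745, 0.197, 0.093]), 0.56)]
bowl [(array([ 0.563, -0.516,  0.022]), 0.79)]
```

View pics/side1.png

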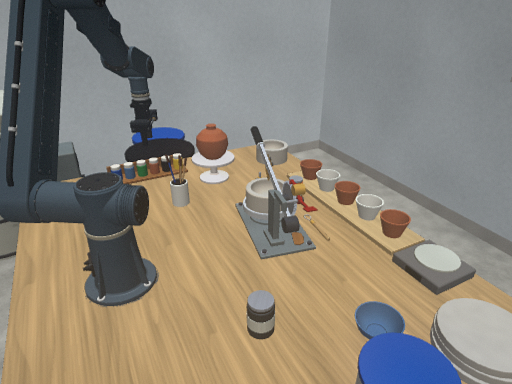

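View pics/top1.png

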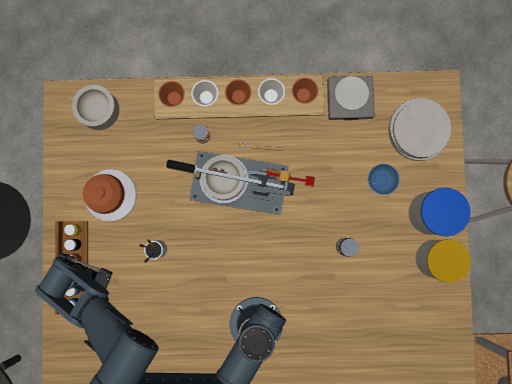

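The side view shows the arm raised, with the handle at about (258,136) and the post at (275,215). In the top view the handle is at (181,166), the tab at (309,181) and the bed at about (240,182).

```bash
python3 - <<'E'
import cv2
t=cv2.imread('pics/top1.png')[140:225,155:325]; cv2.imwrite('pics/top1z.png',cv2.resize(t,None,fx=4.7,fy=4.7,interpolation=cv2.INTER_CUBIC))
t=cv2.imread('pics/side1.png')[120:260,225:345]; cv2.imwrite('pics/side1z.png',cv2.resize(t,None,fx=4.2,fy=4.2,interpolation=cv2.INTER_CUBIC))
E
```

```text
(no output)
```

View pics/top1z.png

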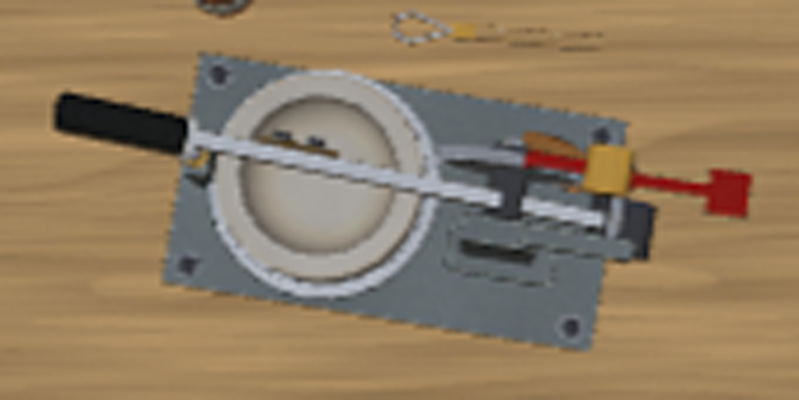

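View pics/side1z.png

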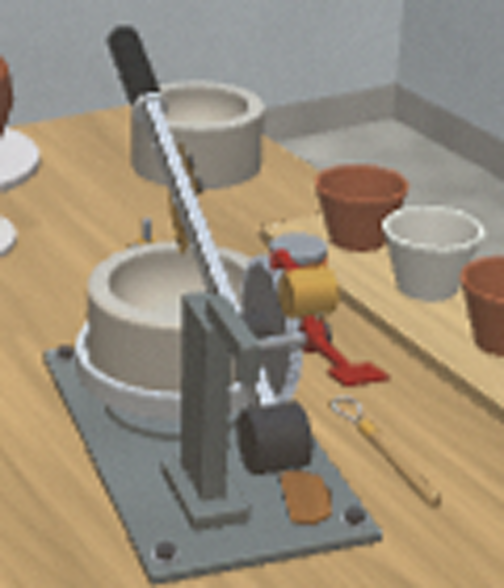

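```bash
python3 - <<'E'
from h import *
p=cam('top','t2.png'); s=cam('side','s2.png')
def at(p,u,v,z):
    c,d=ray(p,u,v); return c+d*(z-c[2])/d[2]
z=lambda u,v:(155+(u+.5)/4.7-.5,140+(v+.5)/4.7-.5)
C=[at(p,*z(*q),.012) for q in [(202,52),(628,122),(592,350),(163,284)]]
for c in C: print(c.round(4))
c=np.mean(C,0); ydir=(C[0]-C[1]+C[3]-C[2]);ydir/=np.linalg.norm(ydir); print('ctr',c,'ydir',ydir, np.linalg.norm(C[0]-C[1]),np.linalg.norm(C[1]-C[2]))
xdir=np.array([ydir[1],-ydir[0],0])
zs=lambda u,v:(225+(u+.5)/4.2-.5,120+(v+.5)/4.2-.5)
def tri(a,b):
    (c1,d1),(c2,d2)=a,b
    A=np.stack([d1,-d2],1); t=np.linalg.lstsq(A,c2-c1,rcond=None)[0]
    x1=c1+d1*t[0];x2=c2+d2*t[1]; return (x1+x2)/2,np.linalg.norm(x1-x2)
def loc(X): X=X-c; return np.round([X@xdir,X@ydir],4)
tab=at(p,*z(729,193),.225); print('tab',tab,loc(tab))
print('tab tri',tri(ray(p,*z(729,193)),ray(s,*zs(359,374))))
for nm,a,b in [('hend',(58,110),(122,35)),('hbase',(187,137),(149,97))]:
    X,e=tri(ray(p,*z(*a)),ray(s,*zs(*b))); print(nm,X,e,loc(X))
for n in ['ctr']:
    print(robot.hold_point_z)
E
```

```text
[0.6906 0.2177 0.012 ]
[ 0.6217 -0.1443  0.012 ]
[ 0.4285 -0.1085  0.012 ]
[0.4927 0.254  0.012 ]
ctr [0.55836697 0.05475553 0.012     ] ydir [0.18080669 0.98351865 0.        ] 0.36852174084996575 0.1964696551990514
tab [ 0.53908544 -0.20348497  0.225     ] [ 0.0277 -0.2575]
tab tri (array([ 0.53943732, -0.20397902,  0.22021838]), np.float64(0.000222449650193622))
hend [0.60188871 0.29063521 0.3118679 ] 0.0020480418992540384 [2.000e-04 2.399e-01]
hbase [0.58365869 0.20052111 0.28330055] 0.0016535390927090027 [-0.0015  0.1479]
-0.0187
```

```bash
cat > st.py <<'E'
from h import *
import sys
o=robot.get_obs(); P=np.array(o['position']); r=R.from_quat(o['tool_rot'])
print('t',round(float(o['time']),2),'P',P.round(4),'F',np.round(o['ft_force'],1),'zax',r.apply([0,0,1]).round(3),'yaw y',np.degrees(np.arctan2(*r.apply([0,1,0])[1::-1])).round(1))
if len(sys.argv)>3:
    T=np.array(list(map(float,sys.argv[1:4]))); d=r.inv().apply(T-P)/.04
    yd=np.radians(-10.42); Rt=R.from_matrix(np.array([[np.sin(yd),np.cos(yd),0],[-np.cos(yd),np.sin(yd),0],[0,0,-1]]).T) # placeholder check below
    y=np.array([np.cos(yd),np.sin(yd),0]); zz=np.array([0,0,-1.]); x=np.cross(y,zz); Rt=R.from_matrix(np.stack([x,y,zz],1))
    print('shift units',d.round(2),'turn units',(np.degrees((r.inv()*Rt).as_rotvec())/5).round(2))
E
python3 -m crank '0 0 0 0 0 -1 1;0 0 0 0 0 -1 1;0 0 0 0 0 -1 1;0 0 0 0 0 -1 1;0 0 0 0 0 -1 1'
python3 -m crank '0 0 0.74 -1 -0.03 0 1;0 0 0.74 -1 -0.03 0 1;0 0 0.74 -1 -0.03 0 1;0 0 0.74 -1 -0.03 0 1;0 0 0.74 -1 -0.03 0 1'
python3 st.py 0.538 -0.209 0.26
```

```text
time: 1.92
position: [0.2354, 0.577, 0.4235]
tool_rot: [0.193, 0.981, -0.005, -0.002]
ft_force: [0.6, 1.0, -0.4]
grip_width: 0.0452
time: 2.55
position: [0.4081, 0.4736, 0.4293]
tool_rot: [0.35, 0.937, 0.0, 0.0]
ft_force: [0.4, -0.2, 0.4]
grip_width: 0.0017
t 2.55 P [0.4081 0.4736 0.4293] F [ 0.4 -0.2  0.4] zax [ 0.001  0.001 -1.   ] yaw y 49.1Traceback (most recent call last):
  File "st.py", line 7, in <module>
    yd=np.radians(-10.42); Rt=R.from_matrix(np.array([[np.sin(yd),np.cos(yd),0],[-np.cos(yd),np.sin(yd),0],[0,0,-1]]).T) # placeholder check below
                              ~~~~~~~~~~~~~^^^^^^^^^^^^^^^^^^^^^^^^^^^^^^^^^^^^^^^^^^^^^^^^^^^^^^^^^^^^^^^^^^^^^^^^^^^^^
  File "scipy/spatial/transform/_rotation.pyx", line 1143, in scipy.spatial.transform._rotation.Rotation.from_matrix
ValueError: Non-positive determinant (left-handed or null coordinate frame) in rotation matrix 0: [[-0.18086247 -0.9835084   0.        ]
 [ 0.9835084  -0.18086247  0.        ]
 [ 0.          0.         -1.        ]].
```

Tracking well; continue along the arc.

```bash
sed -i 's/; Rt=R.from_matrix(np.array(.*placeholder.*$//' st.py
python3 -m crank '0 0 0.74 -1 -0.03 0 1;0 0 0.74 -1 -0.03 0 1;0 0 0.74 -1 -0.03 0 1;0 0 0.74 -1 -0.03 0 1;0 0 0.74 -1 -0.03 0 1'
python3 -m crank '0 0 0.74 -1 -0.05 0 1;0 0 0.74 -1 -0.05 0 1;0 0 0.74 -1 -0.05 0 1;0 0 0.74 -1 -0.05 0 1;0 0 0.74 -1 -0.05 0 1'
python3 st.py 0.538 -0.209 0.26
```

```text
time: 3.18
position: [0.5397, 0.3153, 0.4284]
tool_rot: [0.5, 0.866, 0.0, -0.0]
ft_force: [0.2, 1.4, 0.1]
grip_width: 0.0003
time: 3.8
position: [0.6084, 0.1209, 0.4274]
tool_rot: [0.637, 0.771, 0.0, -0.0]
ft_force: [-0.5, 0.1, 0.0]
grip_width: 0.0008
t 3.8 P [0.6084 0.1209 0.4274] F [-0.5  0.1  0. ] zax [-0.     0.001 -1.   ] yaw y 10.8
shift units [-7.77 -3.28  4.18] turn units [-0.01 -0.01  4.25]
```

```bash

python3 -m crank '0 0 0.85 -1 -0.2 0 1;0 0 0.85 -1 -0.2 0 1;0 0 0.85 -1 -0.2 0 1;0 0 0.85 -1 -0.2 0 1;0 0 0.85 -1 -0.2 0 1'
python3 st.py 0.538 -0.209 0.26
```

```text
time: 4.42
position: [0.5753, -0.0863, 0.4261]
tool_rot: [0.773, 0.635, -0.0, -0.001]
ft_force: [0.0, -0.5, -0.1]
grip_width: 0.0006
t 4.42 P [ 0.5753 -0.0863  0.4261] F [ 0.  -0.5 -0.1] zax [-0.001  0.001 -1.   ] yaw y -11.2
shift units [-3.19 -0.31  4.15] turn units [-0.01 -0.01 -0.15]
```

```bash

python3 -m crank '0 0 -0.15 -0.8 -0.08 0.3 1;0 0 0 -0.8 -0.08 0.5 1;0 0 0 -0.8 -0.08 0.8 1;0 0 0 -0.8 -0.07 1 1;0 0 0 0 0 1 1'
python3 st.py 0.538 -0.209 0.26
python3 - <<'E'
from h import *
for n,b in [('top',(150,230,220,340)),('side',(150,240,250,350)),('wrist',None)]:
    p=cam(n,n+'3.png'); 
    i=p['img'][:,:,::-1]
    if b: i=i[b[0]:b[1],b[2]:b[3]]
    cv2.imwrite('pics/%s3z.png'%n,cv2.resize(i,None,fx=6 if b else 1.3,fy=6 if b else 1.3,interpolation=cv2.INTER_CUBIC))
    if n!='top': print([(np.round(w(p,d['at']),3),round(d['score'],2)) for d in spotter.boxes_of('pawl_tab',p)[:2]])
    print(n,proj(p,robot.get_obs()['position']))
E
```

```text
time: 5.05
position: [0.5399, -0.2185, 0.2833]
tool_rot: [0.77, 0.638, 0.002, 0.006]
ft_force: [0.4, -0.1, 0.6]
grip_width: 0.0005
t 5.05 P [ 0.5399 -0.2185  0.2833] F [ 0.4 -0.1  0.6] zax [ 0.01  -0.006 -1.   ] yaw y -10.7
shift units [ 0.23 -0.1   0.58] turn units [ 0.13  0.05 -0.05]
top [314.97750735 179.79297906]
[(array([ 0.542, -0.125,  0.233]), 0.88)]
side [313.75983654 191.79806304]
[(array([ 0.551, -0.122,  0.243]), 0.59)]
wrist [259.16681713 232.8809016 ]
```

View pics/side3z.png

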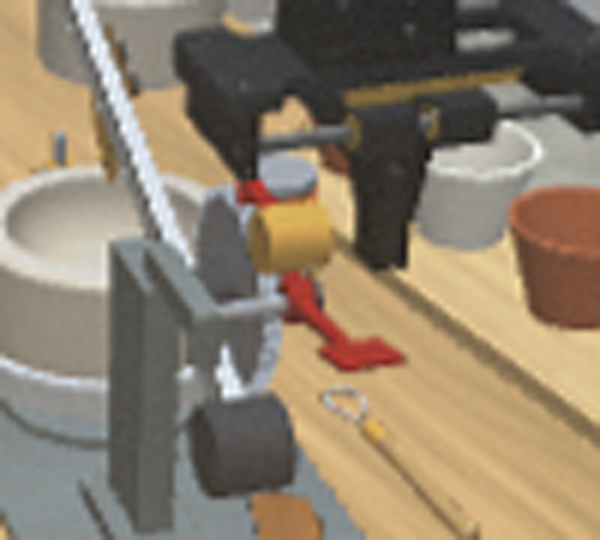

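View pics/wrist3z.png

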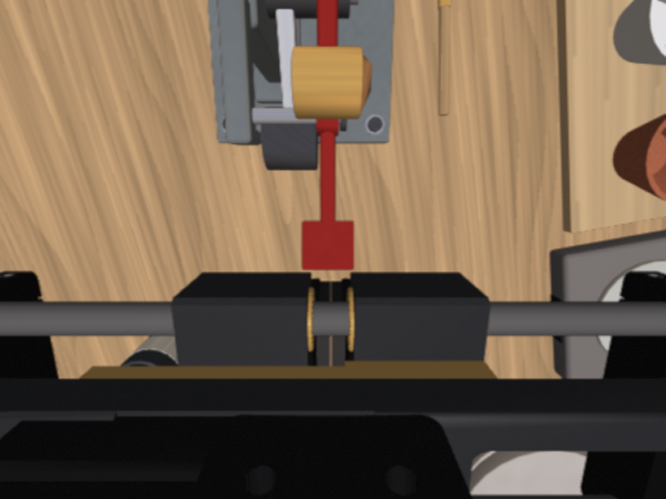

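The side view shows the finger tips above the tab, which is at (362,353) in the crop. In the wrist view the tab is centred at (328,245), just ahead of the fingers. I'll measure its position from the wrist view.

```bash
python3 - <<'E'
from h import *
p=viewer.camera('wrist')
for uv in [(328,245),(304,222),(352,222),(353,268),(303,268),(332,130)]:
    c,d=ray(p,(uv[0]+.5)/1.3-.5,(uv[1]+.5)/1.3-.5); print(uv,(c+d*(.2245-c[2])/d[2]).round(4))
E
python3 st.py 0.538 -0.209 0.26
```

```text
(328, 245) [ 0.5421 -0.2035  0.2245]
(304, 222) [ 0.5299 -0.1861  0.2245]
(352, 222) [ 0.5597 -0.1916  0.2245]
(353, 268) [ 0.5553 -0.2217  0.2245]
(303, 268) [ 0.5232 -0.2157  0.2245]
(332, 130) [ 0.5572 -0.135   0.2245]
t 5.35 P [ 0.5416 -0.2163  0.2863] F [ 0.2 -0.6  0.6] zax [ 0.013 -0.007 -1.   ] yaw y -10.5
shift units [ 0.17 -0.13  0.65] turn units [ 0.16  0.05 -0.01]
```

```bash
python3 -m crank '0.15 0.05 0 0.22 -0.05 0.5 1;0 0 0 0 0 0.5 1;0 0 0 0 0 0 1'
python3 st.py 0.5405 -0.208 0.225
```

```text
time: 5.72
position: [0.5438, -0.2057, 0.2479]
tool_rot: [0.768, 0.641, 0.001, 0.003]
ft_force: [-0.4, 0.2, -0.2]
grip_width: 0.0005
t 5.72 P [ 0.5438 -0.2057  0.2479] F [-0.4  0.2 -0.2] zax [ 0.006 -0.003 -1.   ] yaw y -10.3
shift units [-0.07 -0.08  0.57] turn units [0.07 0.02 0.02]
```

```bash
python3 -m crank '0 0 0 -0.07 -0.08 0.3 1;0 0 0 0 0 0.3 1;0 0 0 0 0 0.3 1;0 0 0 0 0 0.3 1'
python3 st.py 0.5405 -0.208 0.174
```

```text
time: 6.22
position: [0.5417, -0.2083, 0.199]
tool_rot: [0.768, 0.641, 0.002, 0.005]
ft_force: [0.7, -0.7, -0.2]
grip_width: 0.0004
t 6.22 P [ 0.5417 -0.2083  0.199 ] F [ 0.7 -0.7 -0.2] zax [ 0.01  -0.005 -1.   ] yaw y -10.3
shift units [ 0.   -0.04  0.63] turn units [0.12 0.04 0.03]
```

```bash
python3 -m crank '0.1 0.04 0 0 -0.04 0.3 1;0 0 0 0 0 0.25 1;0 0 0 0 0 0.08 1'
python3 st.py 0.5405 -0.208 0.174
python3 - <<'E'
from h import *
p=cam('side','side4.png'); i=p['img'][150:240,250:350,::-1]
cv2.imwrite('pics/side4z.png',cv2.resize(i,None,fx=6,fy=6,interpolation=cv2.INTER_CUBIC))
p=cam('wrist','wrist4.png')
E
```

```text
time: 6.6
position: [0.5395, -0.2078, 0.1706]
tool_rot: [0.768, 0.641, 0.0, -0.001]
ft_force: [-0.8, 0.1, 0.1]
grip_width: 0.0004
t 6.6 P [ 0.5395 -0.2078  0.1706] F [-0.8  0.1  0.1] zax [-0.001  0.002 -1.   ] yaw y -10.3
shift units [ 0.    0.02 -0.08] turn units [-0.01 -0.02  0.02]
```

View pics/side4z.png

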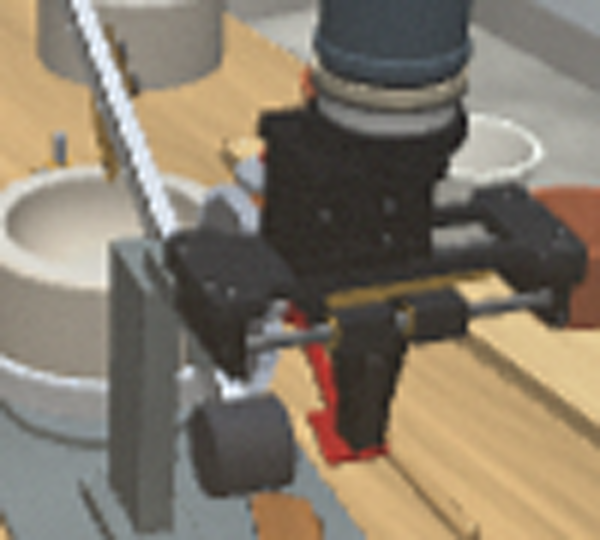

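View pics/wrist4.png

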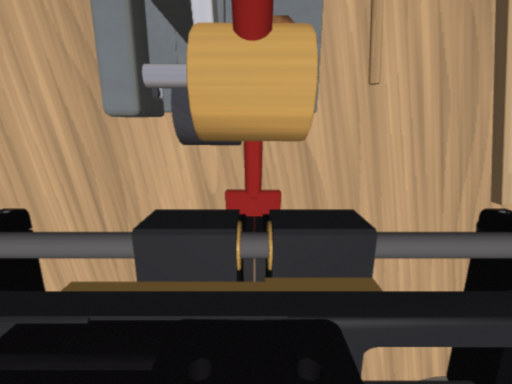

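The tab is down at the limit: TCP z is 0.171 and the weight has toppled towards the tab. I'll lift straight up and check that it stays.

```bash
python3 -m crank '0 0 0 -0.05 0 -0.3 1;0 0 0 0 0 -0.8 1;0 0 0 0 0 -1 1;0 0 0 0 0 -1 1;0 0 0 0 0 -1 1'
python3 st.py 0.59 0.24 0.40
python3 - <<'E'
from h import *
p=cam('side','side5.png'); i=p['img'][120:240,230:350,::-1]
cv2.imwrite('pics/side5z.png',cv2.resize(i,None,fx=5,fy=5,interpolation=cv2.INTER_CUBIC))
p=cam('wrist','wrist5.png')
E
```

```text
time: 7.32
position: [0.5388, -0.2103, 0.3424]
tool_rot: [0.768, 0.641, 0.0, -0.001]
ft_force: [0.6, -0.4, -0.1]
grip_width: 0.0005
t 7.33 P [ 0.5388 -0.2103  0.3424] F [ 0.6 -0.4 -0.1] zax [-0.001  0.001 -1.   ] yaw y -10.3
shift units [11.31 -0.75 -1.43] turn units [-0.01 -0.01  0.02]
```

View pics/side5z.png

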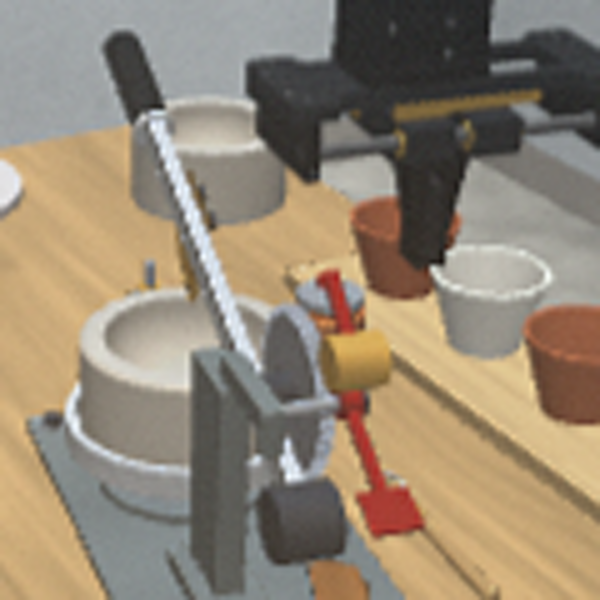

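View pics/wrist5.png

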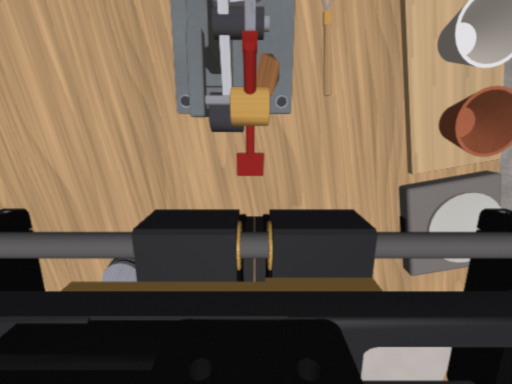

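The pawl stays thrown: tab low at (390,510), nose up at (330,280) in the side crop. Now on to the handle, up and along the arm.

```bash
python3 -m crank '0 0 0 0.3 0 -1 1;0 0 0 1 -0.05 -0.6 1;0 0 0 1 -0.07 0 1;0 0 0 1 -0.07 0 1;0 0 0 1 -0.07 0 1'
python3 -m crank '0 0 0 1 -0.07 0 1;0 0 0 1 -0.07 0 1;0 0 0 1 -0.07 0 1;0 0 0 1 -0.07 0 1;0 0 0 0.8 -0.07 0 1'
python3 st.py 0.591 0.237 0.34
python3 - <<'E'
from h import *
p=cam('wrist','wrist6.png')
for n in ['handle']: print([(np.round(w(p,d['at']),3),round(d['score'],2)) for d in spotter.boxes_of(n,p)[:2]])
E
```

```text
time: 8.05
position: [0.5612, -0.039, 0.4154]
tool_rot: [0.77, 0.638, 0.003, 0.008]
ft_force: [0.1, -0.2, -0.5]
grip_width: 0.0005
time: 8.68
position: [0.5815, 0.1589, 0.4158]
tool_rot: [0.77, 0.638, 0.004, 0.009]
ft_force: [0.5, 0.0, -0.4]
grip_width: 0.0005
t 8.68 P [0.5815 0.1589 0.4158] F [ 0.5  0.  -0.4] zax [ 0.017 -0.008 -1.   ] yaw y -10.7
shift units [ 1.97 -0.16  1.88] turn units [ 0.21  0.05 -0.05]
[(array([0.592, 0.237, 0.291]), 0.72)]
```

View pics/wrist6.png

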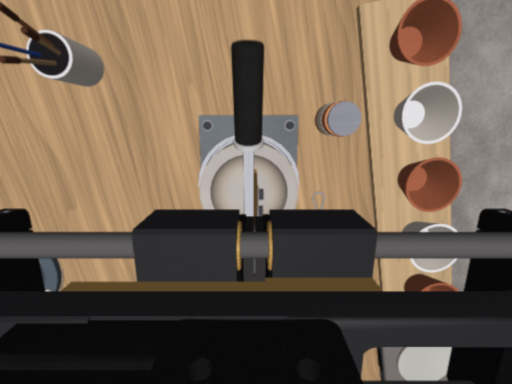

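In the wrist view the handle runs from (248,42) to (248,143). The spotter's (0.592, 0.237) agrees with the geometry.

```bash
python3 -m crank '0.2 0.05 -0.05 1 -0.08 0.3 1;0 0 0 1 -0.08 0.5 1;0 0 0 0 0 0.8 1;0 0 0 0 0 0.2 1;0 0 0 0 0 0 1'
python3 st.py 0.592 0.237 0.309
python3 - <<'E'
from h import *
p=cam('top','top7.png'); i=p['img'][130:220,150:300,::-1]
cv2.imwrite('pics/top7z.png',cv2.resize(i,None,fx=5,fy=5,interpolation=cv2.INTER_CUBIC))
p=cam('side','side7.png'); i=p['img'][60:240,200:350,::-1]
cv2.imwrite('pics/side7z.png',cv2.resize(i,None,fx=3.3,fy=3.3,interpolation=cv2.INTER_CUBIC))
p=cam('wrist','wrist7.png')
E
```

```text
time: 9.4
position: [0.5906, 0.2385, 0.3439]
tool_rot: [0.768, 0.64, 0.001, 0.002]
ft_force: [-0.0, -0.4, 0.6]
grip_width: 0.0005
t 9.4 P [0.5906 0.2385 0.3439] F [-0.  -0.4  0.6] zax [ 0.004 -0.002 -1.   ] yaw y -10.4
shift units [-0.03  0.04  0.87] turn units [0.05 0.01 0.01]
```

View pics/side7z.png

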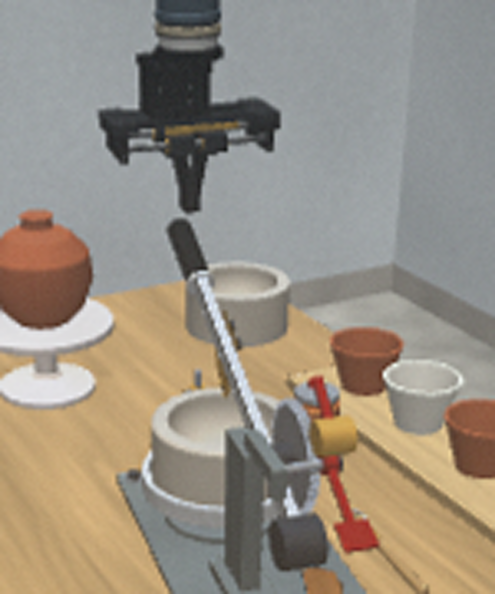

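View pics/wrist7.png

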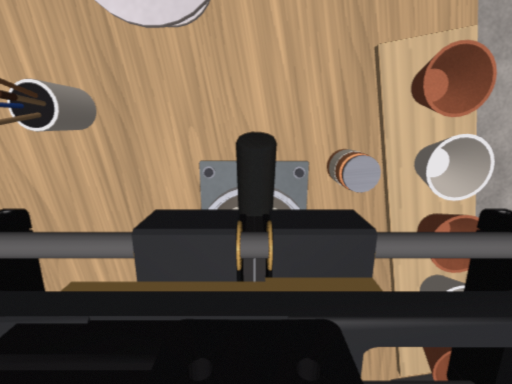

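```bash
python3 -m crank '0.05 0 0 -0.03 0.03 0.4 1;0 0 0 0 0 0.3 1;0 0 0 0.03 0 0.2 1;0 0 0 0.05 0 0.2 1'
python3 st.py 0.597 0.266 0.18
python3 -m crank '0 0 0 0.05 0 0.2 1;0 0 0 0.05 0 0.2 1;0 0 0 0.05 0 0.2 1'
python3 st.py 0.597 0.266 0.18
```

```text
time: 10.05
position: [0.5943, 0.2399, 0.3008]
tool_rot: [0.769, 0.64, 0.003, 0.002]
ft_force: [0.1, 0.8, 4.1]
grip_width: 0.0006
t 10.05 P [0.5943 0.2399 0.3008] F [0.1 0.8 4.1] zax [ 0.007  0.001 -1.   ] yaw y -10.5
shift units [ 0.65 -0.07  3.02] turn units [ 0.07 -0.03 -0.01]
time: 10.42
position: [0.5963, 0.2479, 0.2773]
tool_rot: [0.768, 0.64, 0.005, 0.002]
ft_force: [-0.5, 1.4, 4.1]
grip_width: 0.0006
t 10.43 P [0.5963 0.2479 0.2773] F [-0.5  1.4  4.1] zax [ 0.01   0.004 -1.   ] yaw y -10.4
shift units [ 0.43 -0.09  2.43] turn units [ 0.11 -0.07  0.  ]
```

```bash
python3 -m crank '0.1 -0.07 0 0.05 -0.03 0.25 1;0 0 0 0.05 -0.02 0.25 1;0 0 0 0.05 -0.02 0.25 1;0 0 0 0.05 -0.02 0.25 1'
python3 st.py 0.597 0.266 0.18
python3 -m crank '0.1 -0.07 0 0.03 -0.03 0.25 1;0 0 0 0.03 -0.02 0.25 1;0 0 0 0.03 -0.02 0.25 1'
python3 st.py 0.597 0.266 0.18
```

```text
time: 10.92
position: [0.597, 0.2576, 0.2357]
tool_rot: [0.768, 0.64, 0.003, 0.002]
ft_force: [2.0, 0.7, 3.5]
grip_width: 0.0004
t 10.93 P [0.597  0.2576 0.2357] F [2.  0.7 3.5] zax [ 0.007  0.001 -1.   ] yaw y -10.4
shift units [ 0.2  -0.05  1.39] turn units [ 0.07 -0.02  0.  ]
time: 11.3
position: [0.5957, 0.2615, 0.2035]
tool_rot: [0.768, 0.64, -0.002, 0.001]
ft_force: [2.2, 0.0, 3.8]
grip_width: 0.0005
t 11.3 P [0.5957 0.2615 0.2035] F [2.2 0.  3.8] zax [-0.002 -0.005 -1.   ] yaw y -10.4
shift units [0.12 0.01 0.59] turn units [-0.01  0.06  0.  ]
```

```bash
python3 -m crank '0 0.06 0 0.02 0.02 0.2 1;0 0 0 0.02 0.01 0.2 1'
python3 -m crank '0 0 0 0.02 0 0.12 1'
python3 -m crank '0 0 0 0 0 0.12 1'
python3 st.py 0.597 0.266 0.18
```

```text
time: 11.55
position: [0.596, 0.263, 0.1858]
tool_rot: [0.768, 0.64, -0.001, -0.002]
ft_force: [1.3, 0.9, 3.7]
grip_width: 0.0008
time: 11.68
position: [0.5959, 0.2634, 0.1803]
tool_rot: [0.768, 0.64, -0.002, -0.001]
ft_force: [1.0, -0.7, 6.3]
grip_width: 0.0002
time: 11.8
position: [0.5961, 0.2634, 0.1797]
tool_rot: [0.768, 0.64, -0.001, -0.001]
ft_force: [-9.3, -1.8, 39.1]
grip_width: 0.0005
t 11.8 P [0.5961 0.2634 0.1797] F [-9.3 -1.8 39.1] zax [-0.003 -0.    -1.   ] yaw y -10.4
shift units [ 0.07  0.01 -0.01] turn units [-0.04  0.01  0.01]
```

It's on its stop: force rose sharply at z = 0.1797, against 0.180 expected. Backing off straight up.

```bash
python3 -m crank '0 0 0 0 0 -0.15 1;0 0 0 0 0 -0.5 1;0 0 0 0 0 -1 1;0 0 0 0 0 -1 1;0 0 0 0 0 -1 1'
python3 -m crank '0 0 0 -1 0 -1 1;0 0 0 -1 0 0 1;0 0 0 -1 0 0 1;0 0 0 -1 0 0 1;0 0 0 0 0 0 1'
python3 st.py
python3 - <<'E'
from h import *
p=cam('side','side8.png'); i=p['img'][60:240,200:350,::-1]
cv2.imwrite('pics/side8z.png',cv2.resize(i,None,fx=3.3,fy=3.3,interpolation=cv2.INTER_CUBIC))
print([(np.round(w(p,d['at']),3),round(d['score'],2)) for d in spotter.boxes_of('handle',p)[:2]])
p=cam('wrist','wrist8.png')
print([(np.round(w(p,d['at']),3),round(d['score'],2)) for d in spotter.boxes_of('handle',p)[:2]])
E
```

```text
time: 12.42
position: [0.5897, 0.2605, 0.3207]
tool_rot: [0.768, 0.64, -0.014, -0.005]
ft_force: [0.6, 0.5, 0.1]
grip_width: 0.0003
time: 13.05
position: [0.558, 0.0985, 0.3626]
tool_rot: [0.768, 0.641, -0.019, -0.007]
ft_force: [0.1, -0.5, 0.7]
grip_width: 0.0007
t 13.05 P [0.558  0.0985 0.3626] F [ 0.1 -0.5  0.7] zax [-0.038 -0.013 -0.999] yaw y -10.3
[(array([ 0.558, -0.042,  0.183]), 0.84)]
[(array([0.588, 0.222, 0.176]), 0.64)]
```

View pics/side8z.png

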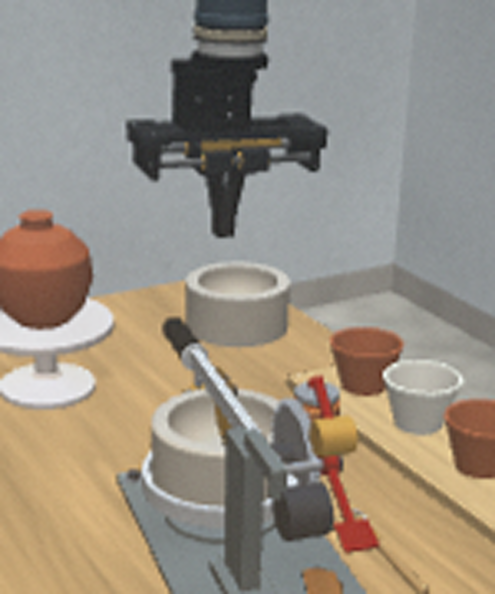

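View pics/wrist8.png

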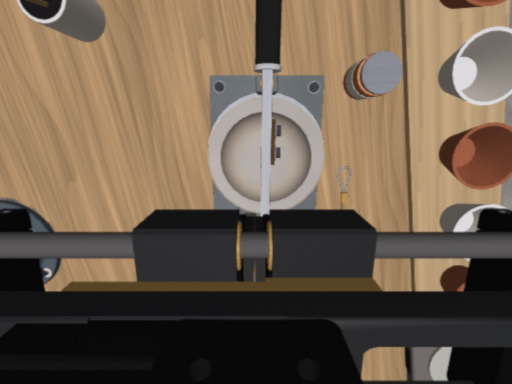

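```bash
python3 - <<'E'
from h import *
p=cam('side','side9.png'); c=np.array([.5584,.0548,0]);yd=np.array([.1808,.9835,0])
i=p['img'][:,:,::-1].copy(); i=cv2.resize(i[140:240,230:330],None,fx=6,fy=6,interpolation=cv2.INTER_CUBIC)
for th,col in [(0,(0,255,0)),(.03,(255,0,255))]:
  for r in [.262,.362]:
    q=proj(p,c+yd*(-.0935+r*np.cos(th))+[0,0,.165+r*np.sin(th)]); cv2.circle(i,tuple(int(v) for v in (q-[230,140])*6+3),4,col,-1)
cv2.imwrite('pics/side9z.png',i); print(robot.get_obs()['ft_force'])
E
```

```text
[-0.43028352  0.09593275 -0.21554323]
```

View pics/side9z.png

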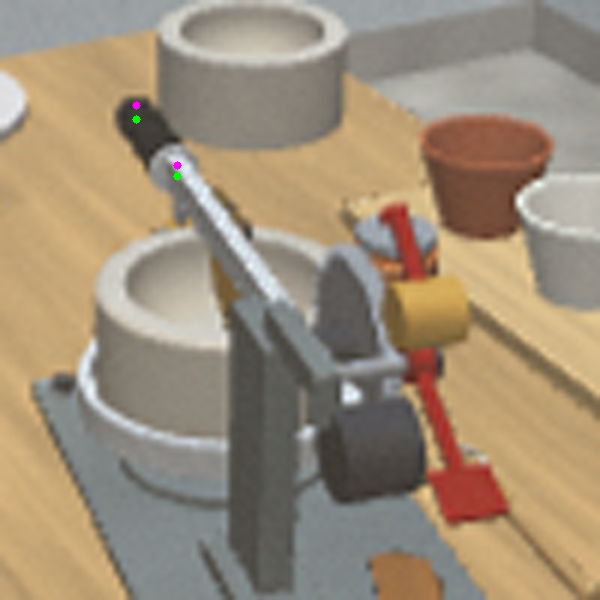

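The θ=0 markers (green) sit on the handle axis, the pawl is off and the gripper is clear. Handing in.

```bash
python3 -c "
from rig import robot
print(robot.hand_in(), robot.get_obs()['time'])"
```

```text
the job is handed in; nothing more can be done
the job is handed in; nothing more can be done
```

I threw the pawl off and pushed the profile arm down onto its depth stop. I then backed the gripper clear and handed in at about 13.3 s.

- **Pawl:** I pressed the tab with shut fingers to 0.171 m, close to its limit of 0.169 m. It stayed off after I lifted away, and still looked off in the last side picture.
- **Arm:** It went down with about 4 N at the handle. At 0.180 m, the expected height for the arm resting on its stop, it stopped dead.
- **Force on the stop:** The last 5 mm step was harder than it needed to be. The wrist force briefly read 39 N down and 9 N sideways, through the fingertips, before I backed off. That is firmer than "gently", but under the 120 N wrist limit.
- **Last checks:** In the last side picture the level-arm markers lie on the handle's axis, which tells the angle to about 0.01–0.02 rad. The wrist force was near zero. The mould, jars and other things I could see looked unmoved, but I did not measure their positions again.
- **Disagreements:** The spotter often misplaced the tab and the handle. I used positions measured from the pictures instead. For the handle, one spotter reading agreed with them.

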